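# Release the locked stay of a cheese chest and close its lid

### The arm

A 7-joint arm with a two-finger parallel gripper is mounted at the origin on the work surface. World frame = base frame: x ahead of the robot, y to its left, z up, the work surface at z = 0. Lengths are in m, angles in rad, forces in N, time in s.
With the tool pointing down it reaches from about 0.425 to 0.825 m from the base axis. Payload 3.6 kg.
Tool frame: the origin (TCP) lies at the very end of the fingers, on their centre line; the grasp point (between the pads) lies ctrl.tcp_to_grasp behind it (ctrl.tcp_to_grasp is the distance from the TCP to the grasp point, in m); z points along the fingers, y is the line along which they close (so a half turn about z gives the same grasp; the last joint's range is limited). The gripper opens to 85 mm and grips with 20 to 120 N. Pads are 22 mm wide; open, the fingers measure 114 mm over their backs; the gripper's body (76 mm by 85 mm) begins 54 mm behind the grasp point. The pads swing forward as they close: fully open they stand 13 mm farther back than shut.
Start: joints at [-1.3, 0.615, -0.013, 1.423, 0.008, 1.103, -0.04], TCP at [0.19, 0.622, 0.231] pointing down, gripper open.
Joint ranges: [-3.12, 3.12], [-0.3, 2.06], [-1.34, 1.32], [0.26, 2.42], [-1.36, 4.5], [0.01, 1.98], [-2.84, 2.84]. Speed limits (rad/s): [2.79, 2.79, 3.14, 3.14, 3.14, 3.14, 3.14].

### API

Orientations are given as a unit quaternion [x, y, z, w].
In Python, from workcell import telemetry, snapshot, ctrl gives the robot as it stands. The module is installed in compiled form; this text tells all that it offers.
- The arm moves only by the tool jog_arm, never from a script. Its argument "targets" is a list of rows, each an object with "translation": the shift along the tool's x, y, z in m, a list of three; "rotation": the turn, a rotation vector about the tool's x, y, z in degrees, a list of three; "hand": the opening in per cent of the stroke, from 0 (shut) to 100 (fully open). In form: [{"translation": [dx, dy, dz], "rotation": [wx, wy, wz], "hand": hand}, ...]. A call has 1 to 12 rows; each row is the pose to reach, as a shift and turn from the pose commanded when the call began, along the tool's axes at that moment; what a row does not reach only later rows make up. A row lasts 1/8 s, in which the tool goes at most 62.5 mm and 10.7 degrees, less where a joint would pass 70% of its speed; a pose out of reach is approached as far as the arm can. A call with a gripper value outside its range is refused whole. The fingers move at their own pace and stop on an object; the grip force is fixed at half the most. Time passes only in rows, so rows that repeat a pose let the fingers close. It gives the time, the measured TCP pose, the force, the opening and the grip force at its end, in the units of the state.
- telemetry.observe(): the state, without advancing time (a new reading comes with each control period).
- snapshot(name): name is "side" or "top" or "wrist"; returns a dict with "pixels" (480x640x3 uint8, blue, green, red), "intrinsics" (3x3 intrinsics, pixels), "extrinsics" (4x4, takes a point from world to camera coordinates); the wrist camera has in their place "mount" (4x4, takes a point from camera to tool coordinates, whose origin is the TCP and whose axes are the flange's). Camera axes: x right, y down, z forward; pixel columns grow to the right and rows downward; lengths in m; the calibration is good to about 2 mm. A picture is of the moment at which its call begins: read the wrist's pose just before it. There is no depth.
- ctrl.sign_off(): hands the job in; it is judged then, once.
The state is a dict: "t": time; "joint_pos": joint angles; "qd": joint speeds; "joint_torque": joint torques, N m; "tcp_pos": TCP position; "ee_rot": TCP orientation; "force": force on the tool from outside, world axes, zero at the start; "wrist_torque": the same for the moment, N m; "opening": opening from 0.0 (shut) to 1.0 (fully open); "gripper_force": force on a finger pad.
Only numpy, scipy, OpenCV 4.12 (cv2) and the standard library are available. Lean on these libraries where they do the work, as an engineer would, in place of code of your own. Each camera call takes 0.05 s, during which the arm holds its last target. There are 200 camera calls.

### The job

The lid of the wooden cheese chest on the counter stands open, locked by the steel stay beside it, which hooks under the lid's stud. Ease the lid back a little to unhook the stay, lift the stay by its red grip under the shelf until it stands clear and stays up by itself, then lower the lid gently by its red tongue until it is fully shut, and let go. Do not force the stay while it is hooked, and leave the cheeses and the jar around the chest where they are.

Things in the scene. Friction and masses are not known exactly. Their poses are not given: they have to be found in the camera images.
- chest: Wooden chest, fixed to the counter, 160 (x) x 260 (y) x 100 mm high, walls 12 mm, open top, wares inside. Origin: centre of its underside. x points to the hinge side (away from the robot at yaw 0), y to the side of the stay, z up.
- shelf_edge (a point): Middle of the lower front edge of the wooden goods shelf fixed on posts behind the chest: at (90, 0, 400) mm in the chest's frame, axes as the chest's. The shelf reaches 160 mm to +x, 230 mm to either side, is 14 mm thick and overhangs the stay's grip: no room straight above; reach under it with the tool tilted 30 to 45 degrees, its body leaning to the chest's -x.
- hinge (a point): Middle of the lid's hinge line, which runs along the chest's y: at (80, 0, 108) mm in the chest's frame. Axes as the chest's.
- lid (a joint): Lid angle, rad: 0 shut, 1.16 at its end stop. Board 160 x 256 x 16 mm, 0.35 kg, hinge line in mid thickness. Friction hinge (0.5 N m): it stays where it is left. Starts at 0.92 to 0.98, where the stay stops it from closing. The stay can be lifted only with the lid beyond about 1.06; below that its hook catches under the stud.
- lid_grip (a point): Point to pinch on the lid's red tongue, 202 mm from the hinge line, mid width. The tongue is 26 mm wide along the chest's y (pinch it so; it then turns between the pads), 16 mm thick, and stands out 61 mm from the lid's free edge (161 to 222 mm from the hinge line). Axes: the lid's (those of the chest when shut).
- stud (a point): Steel stud, 12 mm in diameter, on the lid's side towards the stay, 100 mm from the hinge line; the point lies on its axis, within the stay's thickness.
- stay_pivot (a point): Pivot of the stay, on a bracket outside the chest's side: at (-90, 165, 108) mm in the chest's frame, axis along y. Axes as the chest's.
- stay (a joint): Stay angle above horizontal, rad: 0 flat towards the hinge, start 0.63, end stop 1.15. Steel bar 10 mm thick, 272 mm from pivot to end, 0.14 kg. Friction pivot (0.25 N m): it stays where it is left. Under it, 112 to 142 mm from the pivot, an L-shaped hook holds the stud. Beyond 0.8 it is clear of the stud; raise it to about 1.0.
- stay_grip (a point): Middle of the red grip at the stay's free end: 245 mm along the bar from the pivot and 15 mm above the line through the pivot. 14 mm thick along the chest's y (pinch it so), 55 mm long along the bar, 22 mm high; 28 mm clear of the chest's side. Axes: the stay's (x along the bar away from the pivot, y as the chest's).
- wheel: Bystander: round yellow cheese, 110 mm in diameter, 48 mm high. Origin: centre of its underside.
- block: Bystander: pale cheese block with a paper band, 120 x 60 x 50 mm. Origin: centre of its underside.
- jar: Bystander: amber jar with a white cap, 66 mm in diameter, 100 mm high. Origin: centre of its underside.

How it is judged:
On the way, in this order (a step that is already met when the one before it is completed fails the run):
1. the lid is eased back so far that the stay's hook lets go of the stud (value of joint lid above 1.05 rad), for 0.1 s.
2. the stay is lifted clear of the stud and stays up by itself with the lid still open (value of joint each of stay, lid above 0.85 rad and contact force between the fingers and stay below 0.1 N), for 0.2 s.
At the end, for the whole second after the job is handed in: The lid is shut (angle below 0.03 rad), the stay still stands up clear (above 0.8 rad), and the wheel, the block and the jar stand within 30 mm of where they were, upright (within 0.5 rad) (value of joint lid below 0.03 rad and value of joint stay above 0.8 rad and not (distance of wheel from where it was at the start of the episode above 0.03 m or angle between wheel's own z axis and vertical above 0.5 rad) and not (distance of block from where it was at the start of the episode above 0.03 m or angle between block's own z axis and vertical above 0.5 rad) and not (distance of jar from where it was at the start of the episode above 0.03 m or angle between jar's own z axis and vertical above 0.5 rad)); the robot touches nothing.
It fails at once if the lid slams: it falls faster than 1.5 rad/s over its last 0.1 rad (value of joint lid below 0.1 rad and velocity of joint lid below -1.5 rad/s).
It fails at once if the hooked stay is forced: more than 60 N between the stay and the lid's stud (contact force between stay and lid above 60 N).
It fails at once if the wheel beside the chest is shoved or knocked over (distance of wheel from where it was at the start of the episode above 0.03 m or angle between wheel's own z axis and vertical above 0.5 rad).
It fails at once if the block beside the chest is shoved or knocked over (distance of block from where it was at the start of the episode above 0.03 m or angle between block's own z axis and vertical above 0.5 rad).
It fails at once if the jar beside the chest is shoved or knocked over (distance of jar from where it was at the start of the episode above 0.03 m or angle between jar's own z axis and vertical above 0.5 rad).
It also fails if it takes over 56 s, if anything falls off the work surface, if the arm or the gripper's body presses on something with over 40 N, if the wrist force passes 120 N, or if a joint passes its speed limit or range.

## Working session

There is one attempt and no reset: what is moved stays moved. The work goes in short steps, Python scripts to look and compute and a tool call to move; the robot and the scene stay as the last step left them, time stands still between calls to the robot, and variables do not carry over. Pictures are saved under pics/ and viewed, at most 10 in all, crops included, and the job is handed in when it is done.

Besides the shell and the picture viewer there is one more tool, called after "Call:" as name([rows], argument=value, ...), one row to a line, values as JSON. jog_arm: Moves the arm, as the interface text tells. Its arguments: {"type":"object","properties":{"targets":{"type":"array"}},"required":["targets"]}

```bash
mkdir -p pics; python3 - <<'E'
from workcell import telemetry, snapshot, ctrl
import cv2,json,numpy as np
np.set_printoptions(precision=4,suppress=True)
s=telemetry.observe();print(s,ctrl.tcp_to_grasp)
cal={}
for n in("side","top"):
    d=snapshot(n);cv2.imwrite(f"pics/{n}0.png",d["pixels"]);cal[n]=dict(K=np.array(d["intrinsics"]).tolist(),E=np.array(d["extrinsics"]).tolist())
    print(n,d["intrinsics"],d["extrinsics"])
json.dump(cal,open("cal.json","w"))
E
```

```text
{'t': 0.0, 'joint_pos': array([-1.3005,  0.616 , -0.0126,  1.4249,  0.0081,  1.1034, -0.0404]), 'qd': array([0.0008, 0.0009, 0.0002, 0.0005, 0.0001, 0.0009, 0.0016]), 'joint_torque': array([  0.0006, -46.922 ,   0.2592, -17.1031,   0.0099,   0.0097,
         0.    ]), 'tcp_pos': array([0.1899, 0.6209, 0.2301]), 'ee_rot': array([ 0.1478,  0.989 , -0.0013, -0.0002]), 'force': array([-0.1194, -0.7626,  0.1584]), 'wrist_torque': array([ 0.0543, -0.0075,  0.0367]), 'gripper_force': 0.0, 'opening': 1.0007734613905208} 0.0187
side [[467.7861   0.     314.6569]
 [  0.     467.7861 238.1196]
 [  0.       0.       1.    ]] [[-0.8385 -0.5449  0.0081  0.4205]
 [-0.4025  0.6092 -0.6833  0.4282]
 [ 0.3674 -0.5762 -0.7301  0.8755]
 [ 0.      0.      0.      1.    ]]
top [[495.5676   0.     318.9254]
 [  0.     495.5676 234.6359]
 [  0.       0.       1.    ]] [[ 0.0209 -0.9998  0.0016 -0.093 ]
 [-0.9728 -0.0207 -0.2308  0.61  ]
 [ 0.2308  0.0032 -0.973   1.164 ]
 [ 0.      0.      0.      1.    ]]
```

View pics/side0.png

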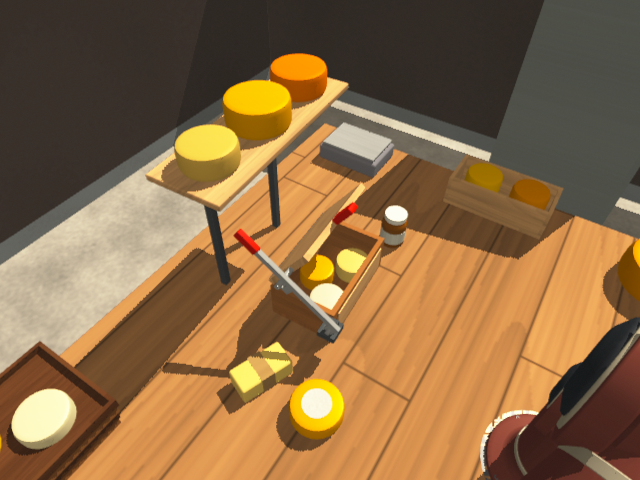

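View pics/top0.png

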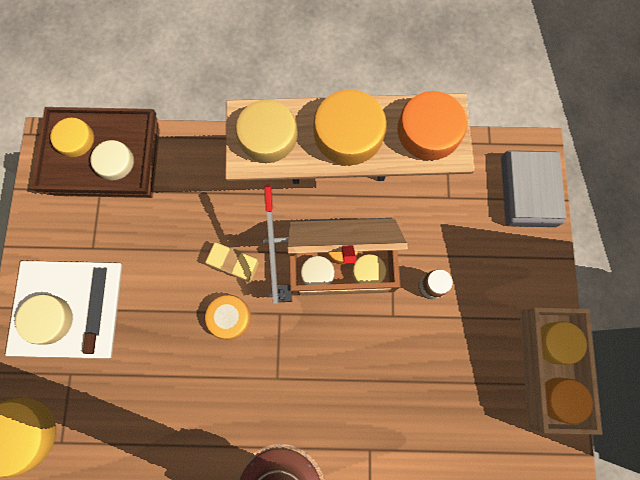

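The side and top views show the open chest with its lid towards the shelf. The lid tongue is at about (345,213) side and (349,254) top. The stay runs from (330,330) to (246,240) side and from (282,294) to (268,198) top. I'll enlarge both for a fit.

```bash
python3 - <<'E'
import cv2
a=cv2.imread("pics/side0.png")[170:355,220:410];b=cv2.imread("pics/top0.png")[175:310,250:420]
cv2.imwrite("pics/sidec.png",cv2.resize(a,None,fx=3.2,fy=3.2,interpolation=cv2.INTER_CUBIC))
cv2.imwrite("pics/topc.png",cv2.resize(b,None,fx=4,fy=4,interpolation=cv2.INTER_CUBIC))
E
```

```text
(no output)
```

View pics/sidec.png

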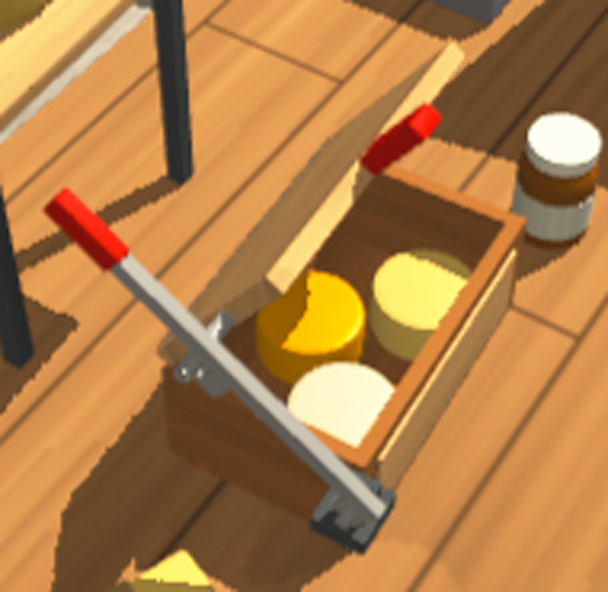

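View pics/topc.png

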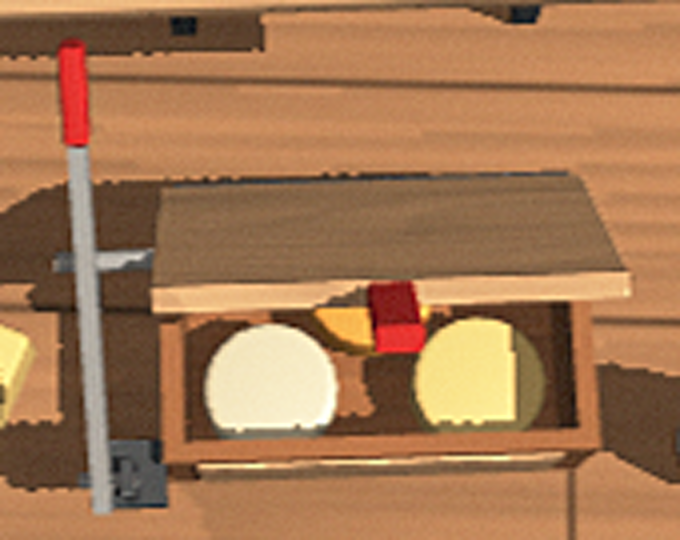

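The crops show the lid free edge, the tongue end face, the stay's grip and the chest rim clearly. Now I'll fit chest x, y, yaw plus the lid and stay angles.

```bash
cat > fit.py <<'E'
import numpy as np,json
from scipy.optimize import least_squares
from scipy.spatial.transform import Rotation as R
cal=json.load(open("cal.json"))
def chest(p,q): # chest mm->world m
    return R.from_euler('z',p[2]).apply(np.array(q)/1e3)+[p[0],p[1],0]
def lid(p,r,y,z):
    t=p[3];return chest(p,[80-r*np.cos(t)+z*np.sin(t),y,108+r*np.sin(t)+z*np.cos(t)])
def stay(p,s,y,z):
    t=p[4];return chest(p,[-90+s*np.cos(t)-z*np.sin(t),165+y,108+s*np.sin(t)+z*np.cos(t)])
def proj(n,X):
    E=np.array(cal[n]["E"]);K=np.array(cal[n]["K"]);c=K@(E[:3,:3]@X+E[:3,3]);return c[:2]/c[2]
if __name__=="__main__":
    S=lambda u,v:("side",np.array([220+u/3.2,170+v/3.2]));T=lambda u,v:("top",np.array([250+u/4,175+v/4]))
    obs=[(chest,[-80,130,100],S(372,462)),(chest,[-80,-130,100],S(523,217)),(chest,[80,130,0],S(170,447)),
     (chest,[-80,130,100],T(165,462)),(chest,[-80,-130,100],T(600,447)),
     (lid,(161,128,8),S(267,277)),(lid,(161,-128,8),S(452,43)),(lid,(161,128,8),T(152,287)),(lid,(161,-128,8),T(630,272)),
     (lid,(161,128,-8),T(155,312)),(lid,(161,-128,-8),T(630,296)),
     (lid,(222,13,8),T(372,327)),(lid,(222,-13,8),T(425,322)),(lid,(222,13,-8),T(375,354)),(lid,(222,-13,-8),T(424,352)),
     (lid,(1,128,8),T(164,188)),(lid,(1,-128,8),T(575,172)),
     (stay,(217.5,0,26),T(77,144)),(stay,(272.5,0,26),T(72,44)),
     (stay,(272.5,-7,26),S(66,189)),(stay,(217.5,-7,26),S(127,246)),(stay,(272.5,7,26),S(45,209)),(stay,(217.5,7,26),S(107,268))]
    f=lambda p:np.concatenate([proj(n,np.array(g(p,a) if g is chest else g(p,*a)))-uv for g,a,(n,uv) in obs])
    r=least_squares(f,[.6,0,0,.95,.63],loss='soft_l1')
    np.set_printoptions(precision=4,suppress=True)
    p=r.x;print(p,np.sqrt(np.diag(np.linalg.inv(r.jac.T@r.jac))));print(f(p).reshape(-1,2))
    json.dump(p.tolist(),open("p.json","w"))
    print("tongue",lid(p,202,0,0),"grip",stay(p,245,0,15),"pivot",stay(p,0,0,0),"shelf",chest(p,[90,0,400]))
E
python3 fit.py
```

```text
[ 0.5532 -0.1421  0.0603  0.9743  0.5921] [0.001  0.0006 0.0048 0.0068 0.0107]
[[-2.392   0.8218]
 [ 0.4992 -0.663 ]
 [-0.4626  0.9275]
 [-0.1495  0.8535]
 [ 0.5619  0.3194]
 [-1.0562 -1.1389]
 [-1.1649 -2.1942]
 [-0.55    0.4499]
 [ 0.4541 -0.4016]
 [-0.8925  1.1474]
 [ 0.2122  0.5528]
 [ 0.6766 -0.2162]
 [ 0.3662  0.5365]
 [ 0.0365  0.3158]
 [ 0.6525  0.3193]
 [-1.1765  0.1494]
 [ 1.5853  0.1771]
 [-0.1172 -0.0414]
 [-0.6193  0.0821]
 [-2.4535 -0.2747]
 [-0.5896  1.37  ]
 [-0.2271 -1.9731]
 [ 1.5537 -0.8094]]
tongue [ 0.5198 -0.1441  0.2751] grip [0.648  0.0289 0.2572] pivot [0.4534 0.0172 0.108 ] shelf [ 0.643  -0.1367  0.4   ]
```

```bash
cat > go.py <<'E'
import sys,json,numpy as np
from fit import *
from workcell import telemetry, ctrl
np.set_printoptions(precision=4,suppress=True)
p=json.load(open("p.json"))
def pose(c,a,back=0):  # chest-frame grasp point mm, tilt deg, back off mm
    Rc=R.from_euler('z',p[2]).as_matrix();a=np.radians(a);s,k=np.sin(a),np.cos(a)
    M=Rc@np.array([[-k,0,s],[0,1,0],[-s,0,-k]]);return chest(p,c)+M[:,2]*(ctrl.tcp_to_grasp-back/1e3),M
def lidpt(t,r=202):return [80-r*np.cos(t),0,108+r*np.sin(t)]
def staypt(t):return [-90+245*np.cos(t)-15*np.sin(t),165,108+245*np.sin(t)+15*np.cos(t)]
def show(*ps):
    s=telemetry.observe();M0=R.from_quat(s["ee_rot"]).as_matrix()
    print("t",s["t"],"tcp",s["tcp_pos"],"q",s["joint_pos"],"F",s["force"],"open",s["opening"])
    g=s["tcp_pos"]-M0[:,2]*-0+0;g=s["tcp_pos"]-M0[:,2]*ctrl.tcp_to_grasp
    print("grasp in chest",R.from_euler('z',-p[2]).apply(g-[p[0],p[1],0])*1e3)
    for x,M in ps: print("tr",M0.T@(x-s["tcp_pos"]),"rot",np.degrees(R.from_matrix(M0.T@M).as_rotvec()))
E
python3 - <<'E'
from go import *
show(pose([-80,440,350],0),pose([-50,150,400],10),pose(lidpt(p[3]),20,110))
E
```

```text
t 0.1 tcp [0.1899 0.6209 0.2303] q [-1.3005  0.6158 -0.0126  1.4247  0.0081  1.1034 -0.0404] F [ 0.1313 -0.1947  0.3971] open 1.000117746064531
grasp in chest [-316.654   783.5839  248.9733]
tr [-0.3418 -0.2394 -0.1005] rot [ -0.1304  -0.0221 -20.4589]
tr [-0.4743 -0.4996 -0.1502] rot [ -1.9154  -9.9155 -20.3954]
tr [-0.5099 -0.6463 -0.1291] rot [ -3.6997 -19.8083 -20.2273]
```

Call:
jog_arm([
  {"translation": [-0.342, -0.239, -0.17], "rotation": [0, 0, -20], "hand": 100},
  {"translation": [-0.342, -0.239, -0.17], "rotation": [0, 0, -20], "hand": 100},
  {"translation": [-0.342, -0.239, -0.17], "rotation": [0, 0, -20], "hand": 100},
  {"translation": [-0.342, -0.239, -0.17], "rotation": [0, 0, -20], "hand": 100},
  {"translation": [-0.342, -0.239, -0.17], "rotation": [0, 0, -20], "hand": 100},
  {"translation": [-0.342, -0.239, -0.17], "rotation": [0, 0, -20], "hand": 100},
  {"translation": [-0.342, -0.239, -0.17], "rotation": [0, 0, -20], "hand": 100},
  {"translation": [-0.474, -0.5, -0.17], "rotation": [-2, -10, -20.4], "hand": 100},
  {"translation": [-0.474, -0.5, -0.17], "rotation": [-2, -10, -20.4], "hand": 100},
  {"translation": [-0.474, -0.5, -0.17], "rotation": [-2, -10, -20.4], "hand": 100},
  {"translation": [-0.474, -0.5, -0.17], "rotation": [-2, -10, -20.4], "hand": 100},
  {"translation": [-0.474, -0.5, -0.17], "rotation": [-2, -10, -20.4], "hand": 100},
])

```text
t: 1.6
tcp_pos: [0.4968, 0.0021, 0.4012]
ee_rot: [-0.029, 0.996, 0.004, 0.088]
force: [0.8, 0.5, 0.1]
opening: 1.004
gripper_force: 0.0
```

```bash
python3 - <<'E'
from go import *
show(pose(lidpt(p[3]),20,110),pose(lidpt(p[3]),20,0))
E
```

```text
t 1.6 tcp [0.4968 0.0021 0.4012] q [-0.1893  0.1513  0.1729  1.6865 -0.0395  1.1297  1.6225] F [0.7763 0.4778 0.0816] open 1.0044012681154915
grasp in chest [-50.9041 147.3566 419.5822]
tr [ 0.0236 -0.1476  0.0362] rot [ 0.1508 -9.8786 -0.1196]
tr [ 0.0048 -0.1478  0.1446] rot [ 0.1508 -9.8786 -0.1196]
```

Call:
jog_arm([
  {"translation": [0.024, -0.148, 0.036], "rotation": [0.15, -9.9, 0], "hand": 80},
  {"translation": [0.024, -0.148, 0.036], "rotation": [0.15, -9.9, 0], "hand": 80},
  {"translation": [0.024, -0.148, 0.036], "rotation": [0.15, -9.9, 0], "hand": 80},
  {"translation": [0.024, -0.148, 0.036], "rotation": [0.15, -9.9, 0], "hand": 80},
  {"translation": [0.024, -0.148, 0.036], "rotation": [0.15, -9.9, 0], "hand": 80},
])

```text
t: 2.22
tcp_pos: [0.4891, -0.1424, 0.3611]
ee_rot: [-0.03, 0.984, 0.006, 0.174]
force: [0.8, 0.5, -0.0]
opening: 0.804
gripper_force: 0.0
```

```bash
python3 - <<'E'
from go import *
from workcell import snapshot
import cv2
show(pose(lidpt(p[3]),20,0))
s=telemetry.observe();d=snapshot("wrist");im=d["pixels"].copy()
T=np.array(d["mount"]);M0=R.from_quat(s["ee_rot"]).as_matrix();K=np.array(d["intrinsics"]);print(T)
for r,y,z in[(202,0,0),(222,13,8),(222,-13,8),(222,13,-8),(222,-13,-8),(161,128,8),(161,-128,8)]:
    X=M0.T@(lid(p,r,y,z)-s["tcp_pos"]);c=K@(T[:3,:3].T@(X-T[:3,3]));print(c[:2]/c[2]);cv2.circle(im,tuple(int(v) for v in c[:2]/c[2]),3,(0,255,0),-1)
cv2.imwrite("pics/w1.png",im)
E
```

```text
t 2.225 tcp [ 0.4891 -0.1424  0.3611] q [ 0.0723  0.1323  0.2838  1.8668 -0.2365  0.8386  2.1112] F [ 0.7677  0.5067 -0.0089] open 0.804402997527262
grasp in chest [-70.4077   3.5749 378.6569]
tr [ 0.0008 -0.0038  0.1099] rot [0.1174 0.0216 0.0532]
[[-0.0002 -0.9517 -0.3071  0.0787]
 [ 1.     -0.0003  0.0003 -0.0005]
 [-0.0004 -0.3071  0.9517 -0.1418]
 [ 0.      0.      0.      1.    ]]
[309.1441 243.021 ]
[328.5011 257.3878]
[289.1294 257.3962]
[328.5709 233.1862]
[289.0175 233.1876]
[462.2617 248.8163]
[156.7798 248.862 ]
```

View pics/w1.png

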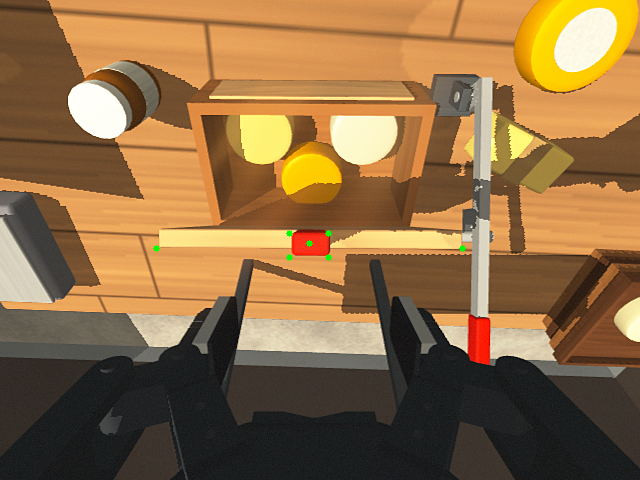

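The predicted points (green) lie on the tongue at (310,243) and the lid edge to within 2 px, so the fit is good. Descend and grip.

Call:
jog_arm([
  {"translation": [0.001, -0.003, 0.03], "rotation": [0, 0, 0], "hand": 80},
  {"translation": [0.001, -0.003, 0.06], "rotation": [0, 0, 0], "hand": 80},
  {"translation": [0.001, -0.003, 0.09], "rotation": [0, 0, 0], "hand": 80},
  {"translation": [0.001, -0.003, 0.11], "rotation": [0, 0, 0], "hand": 80},
  {"translation": [0.001, -0.003, 0.11], "rotation": [0, 0, 0], "hand": 20},
  {"translation": [0.001, -0.003, 0.11], "rotation": [0, 0, 0], "hand": 10},
  {"translation": [0.001, -0.003, 0.11], "rotation": [0, 0, 0], "hand": 10},
  {"translation": [0.001, -0.003, 0.11], "rotation": [0, 0, 0], "hand": 10},
  {"translation": [0.001, -0.003, 0.11], "rotation": [0, 0, 0], "hand": 10},
])

```text
t: 3.4
tcp_pos: [0.5258, -0.1424, 0.2588]
ee_rot: [-0.03, 0.984, 0.007, 0.175]
force: [-2.6, 4.1, 2.6]
opening: 0.303
gripper_force: 59.9
```

```bash
python3 - <<'E'
from go import *
show(*[pose(lidpt(t),20,0) for t in (1.0,1.04,1.08,1.1,1.12)])
E
```

```text
t 3.4 tcp [ 0.5258 -0.1424  0.2588] q [ 0.1143  0.2968  0.2335  1.9712 -0.3705  0.585   2.2386] F [-2.5847  4.1062  2.6281] open 0.30300828991829565
grasp in chest [-33.7754   1.3355 276.3415]
tr [-0.0049 -0.0014  0.0001] rot [0.2076 0.1266 0.0192]
tr [-0.0128 -0.0014 -0.0015] rot [0.2076 0.1266 0.0192]
tr [-0.0208 -0.0014 -0.0028] rot [0.2076 0.1266 0.0192]
tr [-0.0248 -0.0014 -0.0034] rot [0.2076 0.1266 0.0192]
tr [-0.0288 -0.0014 -0.0038] rot [0.2076 0.1266 0.0192]
```

Call:
jog_arm([
  {"translation": [-0.005, 0, 0], "rotation": [0, 0, 0], "hand": 10},
  {"translation": [-0.01, 0, -0.001], "rotation": [0, 0, 0], "hand": 10},
  {"translation": [-0.015, 0, -0.002], "rotation": [0, 0, 0], "hand": 10},
  {"translation": [-0.02, 0, -0.003], "rotation": [0, 0, 0], "hand": 10},
  {"translation": [-0.024, 0, -0.0035], "rotation": [0, 0, 0], "hand": 10},
  {"translation": [-0.028, 0, -0.004], "rotation": [0, 0, 0], "hand": 10},
  {"translation": [-0.028, 0, -0.004], "rotation": [0, 0, 0], "hand": 10},
  {"translation": [-0.028, 0, -0.004], "rotation": [0, 0, 0], "hand": 10},
])

```text
t: 4.4
tcp_pos: [0.5466, -0.1412, 0.2706]
ee_rot: [-0.03, 0.985, 0.008, 0.17]
force: [-9.0, 4.3, 8.2]
opening: 0.291
gripper_force: 61.9
```

```bash
python3 - <<'E'
from go import *
from workcell import snapshot
import cv2
show()
for n in("side","top"): cv2.imwrite(f"pics/{n}1.png",snapshot(n)["pixels"])
E
```

```text
t 4.4 tcp [ 0.5466 -0.1412  0.2706] q [ 0.0902  0.3161  0.2494  1.8997 -0.3471  0.6433  2.1955] F [-8.9833  4.2877  8.1785] open 0.2905093169815508
grasp in chest [-12.7796   1.2266 288.2482]
```

Call:
jog_arm([
  {"translation": [-0.003, 0, -0.001], "rotation": [0, 0, 0], "hand": 10},
  {"translation": [-0.005, 0, -0.001], "rotation": [0, 0, 0], "hand": 10},
  {"translation": [-0.005, 0, -0.001], "rotation": [0, 0, 0], "hand": 10},
])

```text
t: 4.88
tcp_pos: [0.5507, -0.141, 0.2726]
ee_rot: [-0.03, 0.985, 0.008, 0.17]
force: [-8.5, 3.9, 5.1]
opening: 0.293
gripper_force: 61.7
```

```bash
python3 - <<'E'
from go import *
show()
E
```

```text
t 4.875 tcp [ 0.5507 -0.141   0.2726] q [ 0.0861  0.3203  0.2518  1.8865 -0.3435  0.6529  2.1879] F [-8.5161  3.9052  5.0822] open 0.29250388500502983
grasp in chest [ -8.6681   1.2168 290.2596]
```

Call:
jog_arm([
  {"translation": [0, 0, 0], "rotation": [0, 0, 0], "hand": 60},
  {"translation": [0, 0, 0], "rotation": [0, 0, 0], "hand": 80},
  {"translation": [0, 0, 0], "rotation": [0, 0, 0], "hand": 80},
  {"translation": [0, 0, -0.03], "rotation": [0, 0, 0], "hand": 80},
  {"translation": [0, 0, -0.07], "rotation": [0, 0, 0], "hand": 80},
  {"translation": [0, 0, -0.11], "rotation": [0, 0, 0], "hand": 80},
  {"translation": [0, 0, -0.13], "rotation": [0, 0, 0], "hand": 80},
  {"translation": [0, 0, -0.13], "rotation": [0, 0, 0], "hand": 80},
])

```text
t: 5.88
tcp_pos: [0.511, -0.1463, 0.3977]
ee_rot: [-0.029, 0.984, 0.005, 0.176]
force: [0.3, -0.8, 0.2]
opening: 0.802
gripper_force: 0.0
```

```bash
cat > wc.py <<'E'
from go import *
from workcell import snapshot
import cv2
def wrist(name,pts):
    s=telemetry.observe();d=snapshot("wrist");im=d["pixels"].copy()
    T=np.array(d["mount"]);M0=R.from_quat(s["ee_rot"]).as_matrix();K=np.array(d["intrinsics"])
    for w in pts:
        c=K@(T[:3,:3].T@(M0.T@(w-s["tcp_pos"])-T[:3,3]));cv2.circle(im,tuple(int(round(v)) for v in c[:2]/c[2]),2,(0,255,0),-1)
    cv2.imwrite(f"pics/{name}.png",im)
E
python3 - <<'E'
from wc import *
p[3]=1.118;p[4]=.61
wrist("w2",[lid(p,222,y,z) for y in(-13,13) for z in (-8,8)]+[lid(p,161,y,8) for y in(-128,128)]+[stay(p,s,y,26) for s in(217.5,272.5) for y in(-7,7)])
show(pose(staypt(.61),35,110))
E
```

```text
t 5.925 tcp [ 0.5106 -0.1457  0.3959] q [ 0.0454  0.146   0.3113  1.7523 -0.2255  0.937   2.082 ] F [ 0.4587  0.0535 -1.0082] open 0.800566516154375
grasp in chest [-49.156   -0.9819 413.4246]
tr [-0.0661  0.166   0.0886] rot [  0.0096 -14.8932  -0.0403]
```

View pics/w2.png

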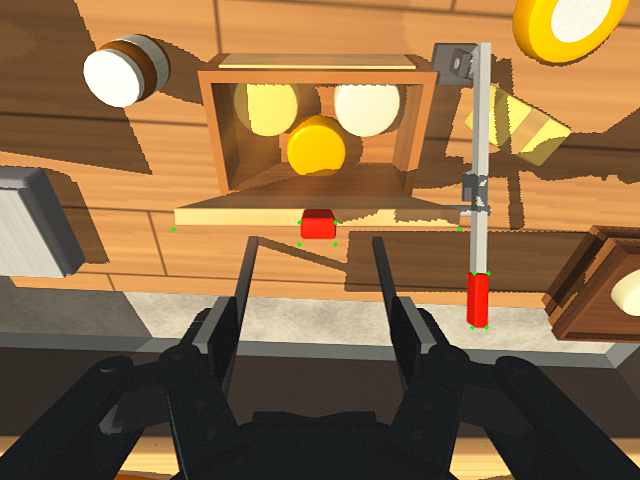

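The lid stays open at about 1.10 rad (tongue at (318,225)). The predicted grip corners match the stay's red grip at (478,300). Next is the pre-grasp at the stay.

```bash
python3 - <<'E'
from go import *
show(pose(staypt(.61),42,110),pose(staypt(.61),42,0))
E
```

```text
t 5.925 tcp [ 0.5106 -0.1457  0.3959] q [ 0.0454  0.146   0.3113  1.7523 -0.2255  0.937   2.082 ] F [ 0.4587  0.0535 -1.0082] open 0.800566516154375
grasp in chest [-49.156   -0.9819 413.4246]
tr [-0.0555  0.166   0.0921] rot [  0.0071 -21.8932  -0.0409]
tr [-0.0965  0.166   0.1942] rot [  0.0071 -21.8932  -0.0409]
```

Call:
jog_arm([
  {"translation": [0, 0.06, 0], "rotation": [0, -7, 0], "hand": 65},
  {"translation": [-0.02, 0.12, 0.02], "rotation": [0, -15, 0], "hand": 65},
  {"translation": [-0.04, 0.166, 0.06], "rotation": [0, -22, 0], "hand": 65},
  {"translation": [-0.0555, 0.166, 0.092], "rotation": [0, -22, 0], "hand": 65},
  {"translation": [-0.0555, 0.166, 0.092], "rotation": [0, -22, 0], "hand": 65},
  {"translation": [-0.0555, 0.166, 0.092], "rotation": [0, -22, 0], "hand": 65},
  {"translation": [-0.0555, 0.166, 0.092], "rotation": [0, -22, 0], "hand": 65},
])

```text
t: 6.8
tcp_pos: [0.5841, 0.0241, 0.3293]
ee_rot: [-0.027, 0.933, 0.011, 0.359]
force: [-0.0, 0.2, -0.2]
opening: 0.65
gripper_force: 0.0
```

```bash
python3 - <<'E'
from wc import *
p[3]=1.1;p[4]=.61
wrist("w3",[stay(p,245,0,15)]+[stay(p,s,y,26) for s in(217.5,272.5) for y in(-7,7)]+[lid(p,161,y,8) for y in(-128,128)])
show(pose(staypt(.61),42,0))
E
```

```text
t 6.85 tcp [0.5841 0.0242 0.3295] q [-0.221   0.1738  0.1554  2.1051 -0.1085  0.1299  1.6528] F [ 0.0423 -0.6694  0.1524] open 0.64669082829026
grasp in chest [ 28.2928 164.2136 343.3489]
tr [0.0007 0.0009 0.1109] rot [-0.0404  0.1476 -0.119 ]
```

View pics/w3.png

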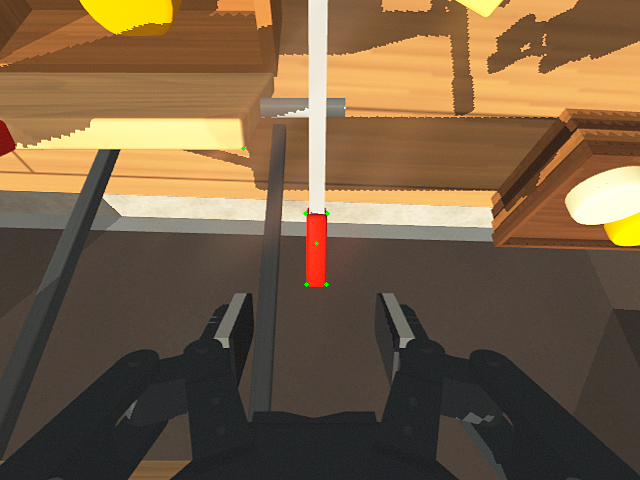

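```bash
python3 - <<'E'
from go import *
show(pose(staypt(.61),35,60),pose(staypt(.61),35,0))
E
```

```text
t 6.85 tcp [0.5841 0.0242 0.3295] q [-0.221   0.1738  0.1554  2.1051 -0.1085  0.1299  1.6528] F [ 0.0423 -0.6694  0.1524] open 0.64669082829026
grasp in chest [ 28.2928 164.2136 343.3489]
tr [-0.0045  0.0008  0.0512] rot [-0.0331  7.1476 -0.1214]
tr [0.003  0.0009 0.1108] rot [-0.0331  7.1476 -0.1214]
```

Call:
jog_arm([
  {"translation": [-0.003, 0.001, 0.02], "rotation": [0, 4, 0], "hand": 65},
  {"translation": [-0.0045, 0.001, 0.045], "rotation": [0, 7, 0], "hand": 65},
  {"translation": [-0.0045, 0.001, 0.05], "rotation": [0, 7, 0], "hand": 65},
  {"translation": [-0.0045, 0.001, 0.05], "rotation": [0, 7, 0], "hand": 65},
])

```text
t: 7.35
tcp_pos: [0.6201, 0.0279, 0.2942]
ee_rot: [-0.028, 0.953, 0.009, 0.301]
force: [-0.3, -0.1, -0.3]
opening: 0.651
gripper_force: 0.0
```

```bash
python3 - <<'E'
from go import *
show(pose(staypt(.61),35,0))
E
```

```text
t 7.35 tcp [0.6201 0.0279 0.2942] q [-0.1962  0.2929  0.1405  1.975  -0.1231  0.2666  1.6639] F [-0.2662 -0.0703 -0.2609] open 0.6506145636768529
grasp in chest [ 66.3032 165.7337 309.5165]
tr [-0.0014 -0.0007  0.0606] rot [-0.0003  0.0285 -0.0798]
```

Call:
jog_arm([
  {"translation": [-0.001, -0.0005, 0.03], "rotation": [0, 0, 0], "hand": 65},
  {"translation": [-0.0015, -0.0005, 0.06], "rotation": [0, 0, 0], "hand": 65},
  {"translation": [-0.0015, -0.0005, 0.06], "rotation": [0, 0, 0], "hand": 65},
  {"translation": [-0.0015, -0.0005, 0.06], "rotation": [0, 0, 0], "hand": 5},
  {"translation": [-0.0015, -0.0005, 0.06], "rotation": [0, 0, 0], "hand": 5},
  {"translation": [-0.0015, -0.0005, 0.06], "rotation": [0, 0, 0], "hand": 5},
  {"translation": [-0.0015, -0.0005, 0.06], "rotation": [0, 0, 0], "hand": 5},
  {"translation": [-0.0015, -0.0005, 0.06], "rotation": [0, 0, 0], "hand": 5},
])

```text
t: 8.35
tcp_pos: [0.6569, 0.0301, 0.2468]
ee_rot: [-0.028, 0.953, 0.009, 0.302]
force: [0.7, -0.3, 2.6]
opening: 0.151
gripper_force: 60.9
```

```bash
python3 - <<'E'
from go import *
show(*[pose(staypt(t),35,0) for t in(.66,.71,.76,.81,.86,.91,.96,1.01)])
E
```

```text
t 8.35 tcp [0.6569 0.0301 0.2468] q [-0.1511  0.4089  0.0912  1.9518 -0.1525  0.1708  1.6933] F [ 0.6542 -0.3199  2.5832] open 0.15101231178300464
grasp in chest [103.1265 165.6305 262.0546]
tr [ 0.0026 -0.0006 -0.0116] rot [ 0.0173  0.1423 -0.066 ]
tr [ 0.0042 -0.0006 -0.0238] rot [ 0.0173  0.1423 -0.066 ]
tr [ 0.0065 -0.0006 -0.0358] rot [ 0.0173  0.1423 -0.066 ]
tr [ 0.0093 -0.0006 -0.0478] rot [ 0.0173  0.1423 -0.066 ]
tr [ 0.0127 -0.0006 -0.0596] rot [ 0.0173  0.1423 -0.066 ]
tr [ 0.0167 -0.0006 -0.0712] rot [ 0.0173  0.1423 -0.066 ]
tr [ 0.0213 -0.0006 -0.0825] rot [ 0.0173  0.1423 -0.066 ]
tr [ 0.0265 -0.0006 -0.0937] rot [ 0.0173  0.1423 -0.066 ]
```

Call:
jog_arm([
  {"translation": [0.0005, 0, -0.003], "rotation": [0, 0, 0], "hand": 5},
  {"translation": [0.001, 0, -0.005], "rotation": [0, 0, 0], "hand": 5},
  {"translation": [0.0015, 0, -0.007], "rotation": [0, 0, 0], "hand": 5},
])

```text
t: 8.72
tcp_pos: [0.6525, 0.0298, 0.2519]
ee_rot: [-0.028, 0.953, 0.009, 0.303]
force: [5.2, 0.5, -0.4]
opening: 0.151
gripper_force: 60.2
```

```bash
python3 - <<'E'
from go import *
show()
E
```

```text
t 8.725 tcp [0.6525 0.0298 0.2519] q [-0.1551  0.3955  0.0955  1.9582 -0.1509  0.176   1.6919] F [ 5.1531  0.4887 -0.4168] open 0.1507579980180507
grasp in chest [ 98.6646 165.6595 267.1515]
```

Call:
jog_arm([
  {"translation": [0.001, 0, -0.004], "rotation": [0, 0, 0], "hand": 5},
  {"translation": [0.0015, 0, -0.008], "rotation": [0, 0, 0], "hand": 5},
  {"translation": [0.002, 0, -0.012], "rotation": [0, 0, 0], "hand": 5},
])

```text
t: 9.1
tcp_pos: [0.644, 0.0294, 0.2609]
ee_rot: [-0.028, 0.953, 0.009, 0.303]
force: [4.6, 1.5, -0.6]
opening: 0.155
gripper_force: 60.1
```

```bash
python3 - <<'E'
from go import *
show(*[pose(staypt(t),35,0) for t in(.76,.81,.86,.91,.96,1.0,1.02)])
E
```

```text
t 9.1 tcp [0.644  0.0294 0.2609] q [-0.163   0.3711  0.1042  1.968  -0.1477  0.1905  1.6887] F [ 4.6212  1.5337 -0.5998] open 0.15535901244753264
grasp in chest [ 90.1469 165.7002 276.1748]
tr [ 0.004  -0.0007 -0.0168] rot [ 0.0156  0.2726 -0.0454]
tr [ 0.0068 -0.0007 -0.0288] rot [ 0.0156  0.2726 -0.0454]
tr [ 0.0102 -0.0007 -0.0406] rot [ 0.0156  0.2726 -0.0454]
tr [ 0.0142 -0.0007 -0.0522] rot [ 0.0156  0.2726 -0.0454]
tr [ 0.0187 -0.0007 -0.0636] rot [ 0.0156  0.2726 -0.0454]
tr [ 0.0228 -0.0007 -0.0725] rot [ 0.0156  0.2726 -0.0454]
tr [ 0.0249 -0.0007 -0.0769] rot [ 0.0156  0.2726 -0.0454]
```

Call:
jog_arm([
  {"translation": [0.0015, 0, -0.006], "rotation": [0, 0, 0], "hand": 5},
  {"translation": [0.0025, 0, -0.011], "rotation": [0, 0, 0], "hand": 5},
  {"translation": [0.004, 0, -0.017], "rotation": [0, 0, 0], "hand": 5},
  {"translation": [0.0065, 0, -0.028], "rotation": [0, 0, 0], "hand": 5},
  {"translation": [0.01, 0, -0.04], "rotation": [0, 0, 0], "hand": 5},
  {"translation": [0.014, 0, -0.052], "rotation": [0, 0, 0], "hand": 5},
  {"translation": [0.0185, 0, -0.0635], "rotation": [0, 0, 0], "hand": 5},
  {"translation": [0.025, 0, -0.077], "rotation": [0, 0, 0], "hand": 5},
  {"translation": [0.025, 0, -0.077], "rotation": [0, 0, 0], "hand": 5},
  {"translation": [0.025, 0, -0.077], "rotation": [0, 0, 0], "hand": 5},
])

```text
t: 10.35
tcp_pos: [0.5778, 0.0257, 0.3084]
ee_rot: [-0.029, 0.953, 0.01, 0.301]
force: [1.6, 1.5, 3.8]
opening: 0.157
gripper_force: 61.5
```

```bash
python3 - <<'E'
from go import *
show(pose(staypt(1.02),35,0))
E
```

```text
t 10.35 tcp [0.5778 0.0257 0.3084] q [-0.2331  0.2087  0.1731  2.0498 -0.1036  0.2759  1.6466] F [1.6077 1.5255 3.8175] open 0.15747307791988482
grasp in chest [ 23.962  166.0206 323.7146]
tr [-0.0017 -0.001   0.0001] rot [ 0.0555  0.0269 -0.0307]
```

Call:
jog_arm([
  {"translation": [0, 0, 0], "rotation": [0, 0, 0], "hand": 50},
  {"translation": [0, 0, 0], "rotation": [0, 0, 0], "hand": 65},
  {"translation": [0, 0, 0], "rotation": [0, 0, 0], "hand": 65},
  {"translation": [0, 0, -0.03], "rotation": [0, 0, 0], "hand": 65},
  {"translation": [0, 0, -0.07], "rotation": [0, 0, 0], "hand": 65},
  {"translation": [0, 0, -0.11], "rotation": [0, 0, 0], "hand": 65},
  {"translation": [0, 0, -0.13], "rotation": [0, 0, 0], "hand": 65},
  {"translation": [0, 0, -0.13], "rotation": [0, 0, 0], "hand": 65},
])

```text
t: 11.35
tcp_pos: [0.5034, 0.0206, 0.4158]
ee_rot: [-0.028, 0.953, 0.01, 0.302]
force: [0.2, -0.2, -0.3]
opening: 0.649
gripper_force: 0.0
```

```bash
python3 - <<'E'
from wc import *
p[3]=1.1;p[4]=1.02
wrist("w4",[stay(p,s,y,26) for s in(217.5,272.5) for y in(-7,7)]+[lid(p,222,y,z) for y in(-13,13) for z in (-8,8)]+[lid(p,161,y,8) for y in(-128,128)])
show(pose(lidpt(1.1),15,130),pose(lidpt(1.1),15,0))
E
```

```text
t 11.4 tcp [0.5033 0.0207 0.4144] q [-0.3438 -0.0381  0.2368  1.9947  0.0621  0.5738  1.4844] F [-0.6622  0.4511  0.293 ] open 0.653932860291546
grasp in chest [-50.7579 165.5154 429.689 ]
tr [ 0.011  -0.1655  0.0151] rot [ 0.0365 20.026  -0.0468]
tr [ 0.0555 -0.1656  0.1373] rot [ 0.0365 20.026  -0.0468]
```

View pics/w4.png

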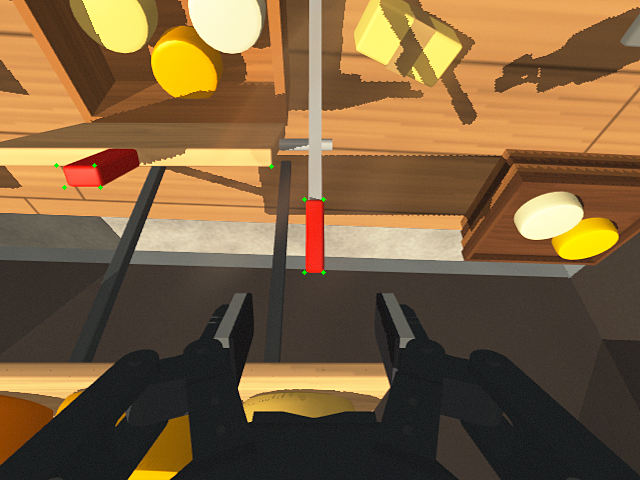

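The stay's grip sits on its 1.02 rad prediction at (314,236), standing up by itself with the lid still open. Back to the tongue now.

Call:
jog_arm([
  {"translation": [0, -0.05, 0], "rotation": [0, 8, 0], "hand": 80},
  {"translation": [0.005, -0.1, 0], "rotation": [0, 15, 0], "hand": 80},
  {"translation": [0.011, -0.15, 0.01], "rotation": [0, 20, 0], "hand": 80},
  {"translation": [0.011, -0.1655, 0.015], "rotation": [0, 20, 0], "hand": 80},
  {"translation": [0.011, -0.1655, 0.015], "rotation": [0, 20, 0], "hand": 80},
  {"translation": [0.011, -0.1655, 0.015], "rotation": [0, 20, 0], "hand": 80},
])

```text
t: 12.15
tcp_pos: [0.5131, -0.1431, 0.3949]
ee_rot: [-0.03, 0.991, 0.005, 0.13]
force: [0.5, 0.0, -0.2]
opening: 0.796
gripper_force: 0.0
```

```bash
python3 - <<'E'
from go import *
show(pose(lidpt(1.095),15,0))
E
```

```text
t 12.15 tcp [ 0.5131 -0.1431  0.3949] q [-0.0981  0.1975  0.4762  1.6831 -0.2273  1.0535  2.0813] F [ 0.5488  0.0173 -0.1537] open 0.7956775685985703
grasp in chest [-44.953    1.3984 412.9739]
tr [ 0.001  -0.0017  0.1295] rot [ 0.1197 -0.0645  0.0321]
```

Call:
jog_arm([
  {"translation": [0.001, -0.0005, 0.04], "rotation": [0, 0, 0], "hand": 80},
  {"translation": [0.001, -0.0005, 0.08], "rotation": [0, 0, 0], "hand": 80},
  {"translation": [0.001, -0.0005, 0.11], "rotation": [0, 0, 0], "hand": 80},
  {"translation": [0.001, -0.0005, 0.129], "rotation": [0, 0, 0], "hand": 80},
  {"translation": [0.001, -0.0005, 0.129], "rotation": [0, 0, 0], "hand": 80},
  {"translation": [0.001, -0.0005, 0.129], "rotation": [0, 0, 0], "hand": 10},
  {"translation": [0.001, -0.0005, 0.129], "rotation": [0, 0, 0], "hand": 10},
  {"translation": [0.001, -0.0005, 0.129], "rotation": [0, 0, 0], "hand": 10},
  {"translation": [0.001, -0.0005, 0.129], "rotation": [0, 0, 0], "hand": 10},
  {"translation": [0.001, -0.0005, 0.129], "rotation": [0, 0, 0], "hand": 10},
])

```text
t: 13.4
tcp_pos: [0.5457, -0.1413, 0.2726]
ee_rot: [-0.03, 0.991, 0.006, 0.132]
force: [-3.2, 3.1, 5.5]
opening: 0.293
gripper_force: 59.6
```

```bash
python3 - <<'E'
from go import *
show(*[pose(lidpt(t),15*t/1.1) for t in np.arange(1.0,.09,-.1)])
E
```

```text
t 13.4 tcp [ 0.5457 -0.1413  0.2726] q [-0.0456  0.3515  0.4229  1.8398 -0.3596  0.7645  2.2023] F [-3.2049  3.1058  5.509 ] open 0.2926261668278532
grasp in chest [-12.3372   1.2276 290.6145]
tr [ 0.02   -0.0013  0.0078] rot [ 0.1952  1.5015 -0.0166]
tr [ 0.0394 -0.0014  0.0148] rot [ 0.1954  2.8651 -0.0143]
tr [ 0.0579 -0.0014  0.0237] rot [ 0.1956  4.2288 -0.012 ]
tr [ 0.0755 -0.0014  0.0343] rot [ 0.1957  5.5924 -0.0096]
tr [ 0.092  -0.0015  0.0466] rot [ 0.1959  6.956  -0.0073]
tr [ 0.1071 -0.0015  0.0604] rot [ 0.196   8.3197 -0.005 ]
tr [ 0.1208 -0.0016  0.0756] rot [ 0.1961  9.6833 -0.0026]
tr [ 0.1328 -0.0016  0.092 ] rot [ 0.1962 11.0469 -0.0003]
tr [ 0.1432 -0.0017  0.1095] rot [ 0.1963 12.4106  0.002 ]
tr [ 0.1518 -0.0018  0.1279] rot [ 0.1963 13.7742  0.0044]
```

Call:
jog_arm([
  {"translation": [0.01, 0, 0.004], "rotation": [0, 0.8, 0], "hand": 10},
  {"translation": [0.02, 0, 0.008], "rotation": [0, 1.5, 0], "hand": 10},
  {"translation": [0.03, 0, 0.0115], "rotation": [0, 2.2, 0], "hand": 10},
  {"translation": [0.0394, 0, 0.015], "rotation": [0, 2.9, 0], "hand": 10},
  {"translation": [0.0487, 0, 0.019], "rotation": [0, 3.5, 0], "hand": 10},
  {"translation": [0.058, 0, 0.024], "rotation": [0, 4.2, 0], "hand": 10},
  {"translation": [0.0667, 0, 0.029], "rotation": [0, 4.9, 0], "hand": 10},
  {"translation": [0.0755, 0, 0.0345], "rotation": [0, 5.6, 0], "hand": 10},
  {"translation": [0.084, 0, 0.0405], "rotation": [0, 6.3, 0], "hand": 10},
  {"translation": [0.092, 0, 0.0465], "rotation": [0, 7, 0], "hand": 10},
  {"translation": [0.092, 0, 0.0465], "rotation": [0, 7, 0], "hand": 10},
])

```text
t: 14.78
tcp_pos: [0.4687, -0.1455, 0.2028]
ee_rot: [-0.03, 0.997, 0.004, 0.07]
force: [-3.2, 5.2, 2.6]
opening: 0.29
gripper_force: 59.8
```

```bash
python3 - <<'E'
from go import *
show(*[pose(lidpt(t),15*t/1.1) for t in (.5,.4,.3,.2,.15,.1,.05,0)])
E
```

```text
t 14.775 tcp [ 0.4687 -0.1455  0.2028] q [-0.021   0.3754  0.4223  2.0223 -0.3445  0.6746  2.2551] F [-3.1731  5.2469  2.6095] open 0.28960782272038554
grasp in chest [-87.1846   1.6067 221.3588]
tr [ 0.0127 -0.0018  0.0149] rot [ 0.2298  1.2559 -0.0563]
tr [ 0.0244 -0.0018  0.0317] rot [ 0.2305  2.6195 -0.0536]
tr [ 0.0344 -0.0019  0.0495] rot [ 0.2312  3.9832 -0.0508]
tr [ 0.0425 -0.002   0.0681] rot [ 0.2318  5.3468 -0.0481]
tr [ 0.0459 -0.002   0.0777] rot [ 0.2321  6.0286 -0.0467]
tr [ 0.0487 -0.0021  0.0874] rot [ 0.2324  6.7104 -0.0453]
tr [ 0.0511 -0.0021  0.0972] rot [ 0.2327  7.3922 -0.0439]
tr [ 0.053  -0.0022  0.1072] rot [ 0.233   8.0741 -0.0426]
```

Call:
jog_arm([
  {"translation": [0.0065, 0, 0.0075], "rotation": [0, 0.6, 0], "hand": 10},
  {"translation": [0.0127, 0, 0.015], "rotation": [0, 1.3, 0], "hand": 10},
  {"translation": [0.0187, 0, 0.0233], "rotation": [0, 2, 0], "hand": 10},
  {"translation": [0.0244, 0, 0.0317], "rotation": [0, 2.6, 0], "hand": 10},
  {"translation": [0.0296, 0, 0.0405], "rotation": [0, 3.3, 0], "hand": 10},
  {"translation": [0.0344, 0, 0.0495], "rotation": [0, 4, 0], "hand": 10},
  {"translation": [0.0387, 0, 0.059], "rotation": [0, 4.7, 0], "hand": 10},
  {"translation": [0.0425, 0, 0.068], "rotation": [0, 5.3, 0], "hand": 10},
  {"translation": [0.0459, 0, 0.0777], "rotation": [0, 6, 0], "hand": 10},
  {"translation": [0.0487, 0, 0.0874], "rotation": [0, 6.7, 0], "hand": 10},
  {"translation": [0.0487, 0, 0.0874], "rotation": [0, 6.7, 0], "hand": 10},
])

```text
t: 16.15
tcp_pos: [0.4324, -0.1475, 0.1085]
ee_rot: [-0.03, 0.999, 0.002, 0.011]
force: [-1.2, 4.5, -2.3]
opening: 0.293
gripper_force: 58.9
```

```bash
python3 - <<'E'
from go import *
show(*[pose(lidpt(t),15*t/1.1) for t in (.07,.04,.02,0,-.02)])
E
```

```text
t 16.15 tcp [ 0.4324 -0.1475  0.1085] q [ 0.0326  0.5285  0.3687  2.1249 -0.3914  0.5333  2.3237] F [-1.1798  4.517  -2.2564] open 0.2932325990178756
grasp in chest [-121.3336    1.7955  127.2336]
tr [ 0.0004 -0.0019  0.0051] rot [ 0.2376  0.2787 -0.0032]
tr [ 0.001  -0.0019  0.0111] rot [ 0.2376  0.6878 -0.0024]
tr [ 0.0013 -0.0019  0.0152] rot [ 0.2376  0.9605 -0.0018]
tr [ 0.0015 -0.002   0.0192] rot [ 0.2376  1.2333 -0.0013]
tr [ 0.0016 -0.002   0.0232] rot [ 0.2376  1.506  -0.0007]
```

Call:
jog_arm([
  {"translation": [0.0004, 0, 0.004], "rotation": [0, 0.3, 0], "hand": 10},
  {"translation": [0.0008, 0, 0.008], "rotation": [0, 0.5, 0], "hand": 10},
  {"translation": [0.001, 0, 0.012], "rotation": [0, 0.8, 0], "hand": 10},
  {"translation": [0.0013, 0, 0.015], "rotation": [0, 1, 0], "hand": 10},
  {"translation": [0.0015, 0, 0.018], "rotation": [0, 1.2, 0], "hand": 10},
  {"translation": [0.0015, 0, 0.021], "rotation": [0, 1.2, 0], "hand": 10},
  {"translation": [0.0015, 0, 0.023], "rotation": [0, 1.2, 0], "hand": 10},
  {"translation": [0.0015, 0, 0.023], "rotation": [0, 1.2, 0], "hand": 10},
])

```text
t: 17.15
tcp_pos: [0.431, -0.1476, 0.0861]
ee_rot: [-0.03, 1.0, 0.002, 0.0]
force: [-2.9, 5.7, 1.2]
opening: 0.294
gripper_force: 59.0
```

```bash
python3 - <<'E'
from go import *
show()
E
```

```text
t 17.15 tcp [ 0.431  -0.1476  0.0861] q [ 0.0461  0.5747  0.3487  2.1313 -0.4073  0.5     2.3357] F [-2.8632  5.6959  1.2334] open 0.2935833426866562
grasp in chest [-122.3608    1.7942  104.7766]
```

Call:
jog_arm([
  {"translation": [0, 0, 0.002], "rotation": [0, 0, 0], "hand": 10},
  {"translation": [0, 0, 0.004], "rotation": [0, 0, 0], "hand": 10},
  {"translation": [0, 0, 0.004], "rotation": [0, 0, 0], "hand": 10},
])

```text
t: 17.52
tcp_pos: [0.431, -0.1476, 0.0844]
ee_rot: [-0.03, 1.0, 0.003, 0.001]
force: [-7.4, 7.4, 23.0]
opening: 0.294
gripper_force: 61.9
```

```bash
python3 - <<'E'
from go import *
show()
E
```

```text
t 17.525 tcp [ 0.431  -0.1476  0.0844] q [ 0.0508  0.577   0.3437  2.1332 -0.4118  0.4944  2.3403] F [-7.3788  7.3859 23.0225] open 0.2935392605483318
grasp in chest [-122.3129    1.778   103.1147]
```

Force rose to 23 N, so the lid is seated. Release, retreat and look.

Call:
jog_arm([
  {"translation": [0, 0, 0], "rotation": [0, 0, 0], "hand": 50},
  {"translation": [0, 0, 0], "rotation": [0, 0, 0], "hand": 80},
  {"translation": [0, 0, 0], "rotation": [0, 0, 0], "hand": 80},
  {"translation": [0, 0, -0.02], "rotation": [0, 0, 0], "hand": 80},
  {"translation": [0, 0, -0.05], "rotation": [0, 0, 0], "hand": 80},
  {"translation": [0, 0, -0.09], "rotation": [0, 0, 0], "hand": 80},
  {"translation": [0, 0, -0.13], "rotation": [0, 0, 0], "hand": 80},
  {"translation": [0, 0, -0.15], "rotation": [0, 0, 0], "hand": 80},
  {"translation": [0, 0, -0.15], "rotation": [0, 0, 0], "hand": 80},
  {"translation": [0, 0, -0.15], "rotation": [0, 0, 0], "hand": 80},
])

```text
t: 18.77
tcp_pos: [0.431, -0.1494, 0.2308]
ee_rot: [-0.03, 1.0, 0.001, 0.0]
force: [-0.1, 0.5, -0.5]
opening: 0.799
gripper_force: 0.0
```

```bash
python3 - <<'E'
from wc import *
p[3]=0.0;p[4]=1.02
show()
pts=[lid(p,222,y,z) for y in(-13,13) for z in (-8,8)]+[lid(p,161,y,8) for y in(-128,128)]+[stay(p,s,y,26) for s in(217.5,272.5) for y in(-7,7)]
im=snapshot("side")["pixels"].copy()
cs=[proj("side",np.array(w)) for w in pts]
a=cv2.resize(im[170:440,200:430],None,fx=2.2,fy=2.2,interpolation=cv2.INTER_CUBIC)
for c in cs: cv2.circle(a,tuple(int(round(v)) for v in (c-[200,170])*2.2),2,(0,255,0),-1)
cv2.imwrite("pics/s5.png",a)
E
```

```text
t 18.775 tcp [ 0.431  -0.1494  0.2308] q [-0.0978  0.3494  0.5203  1.9685 -0.2245  0.8797  2.1712] F [-0.0787  0.5156 -0.4867] open 0.7993641989887341
grasp in chest [-122.4093    0.0937  249.5289]
```

View pics/s5.png

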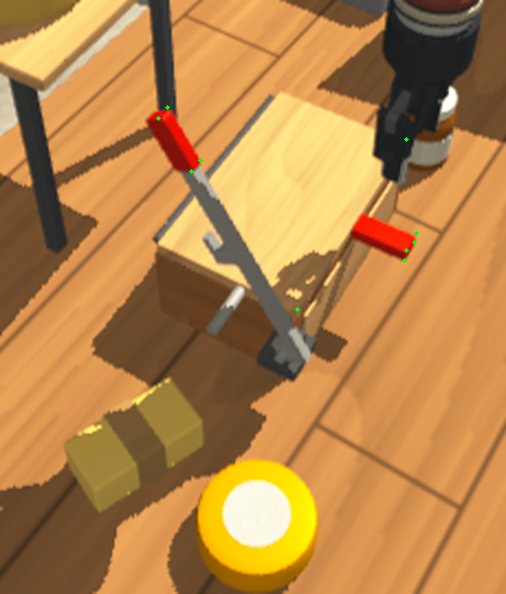

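The lid lies flat on the chest with its tongue at (385,237), matching the shut prediction. The stay stands up with its grip at (172,142), and the cheeses and jar have not moved.

```bash
python3 -c "
from workcell import ctrl
print(ctrl.sign_off())"
```

```text
the job is handed in; nothing more can be done
None
```

I handed the job in at about 19 s: the lid is shut, the stay stands up clear at about 1.02 rad, and the cheeses and jar are where they were; the sign-off returned no verdict.

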